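# Clear the clamp bed and hold the spring jaw open at the line

### The arm

A 7-joint arm with a two-finger parallel gripper is mounted at the origin on the work surface. World frame = base frame: x ahead of the robot, y to its left, z up, the work surface at z = 0. Lengths are in mm, angles in rad, forces in N, time in s.
With the tool pointing down it reaches from about 400 to 900 mm from the base axis. Payload 5.5 kg.
Tool frame: the origin (TCP) lies on the centre line of the jaws, within the pads' length; the fingertips stand 22 mm ahead of it and the grasp point (between the pads) lies 3 mm ahead of it; z points along the fingers, y is the line along which they close (so a half turn about z gives the same grasp; the last joint's range is limited). The gripper opens to 85 mm and grips with 20 to 120 N. Pads are 22 mm wide; open, the fingers measure 114 mm over their backs; the gripper's body (76 mm by 85 mm) begins 54 mm behind the grasp point. The pads swing forward as they close: fully open they stand 13 mm farther back than shut.
Start: joints at [1.371, 0.501, -0.427, 1.55, 0.221, 1.138, -0.21], TCP at [290.226, -581.608, 253.31] pointing down, gripper open.
Joint ranges: [-2.88, 2.88], [-0.31, 2.03], [-1.54, 1.56], [0.2, 2.42], [-1.41, 4.55], [0.19, 2.02], [-2.57, 2.57]. Speed limits (rad/s): [2.57, 2.57, 3.14, 3.14, 3.14, 3.14, 3.14].

### API

Orientations are given as a rotation vector (axis times angle).
In Python, from workcell import status, cams, ctrl gives the robot as it stands.
- The arm moves only by the tool send_rows, never from a script. Its argument "series" is a list of rows, each a list of 3 entries, a list of its own where there are three numbers: the shift along the tool's x, y, z normalised to -1 to 1, where 1 is 400 mm, then the turn, a rotation vector about the tool's x, y, z normalised to -1 to 1, where 1 is 60 degrees, then the closure, from -1 (fully open) to 1 (shut). In form: [[[x, y, z], [wx, wy, wz], jaw], ...]. A call has 1 to 10 rows; each row is the pose to reach, as a shift and turn from the pose commanded when the call began, along the tool's axes at that moment; what a row does not reach only later rows make up. A row lasts 1/8 s, in which the tool goes at most 62.5 mm and 10.7 degrees, less where a joint would pass 70% of its speed; a pose out of reach is approached as far as the arm can. A call with a number of a shift or a turn outside -1 to 1 is refused whole. A call with a gripper value outside its range is refused whole. The fingers move at their own pace and stop on an object; "force" is the grip in N (left out, the last holds). Time passes only in rows, so rows that repeat a pose let the fingers close. It gives the time, the measured TCP pose, the force, the opening and the grip force at its end, in the units of the state.
- status.sense(): the state, without advancing time (a new reading comes with each control period).
- cams.camera(name): name is "scene" or "top"; returns the picture (480x640x3 uint8, red, green, blue); there is no depth.
- cams.camera_params(name): a dict with "fx", "fy", "cx", "cy" (pixels), "rvec" (rotation vector, rad) and "tvec" (3), from world to camera coordinates, as OpenCV has them. Camera axes: x right, y down, z forward; pixel columns grow to the right and rows downward; lengths in mm; the calibration is good to about 2 mm. A picture is of the moment at which its call begins. camera_params takes no time and is no camera call.
- ctrl.close_job(): hands the job in; it is judged then, once.
The state is a dict: "time_s": time; "joint_pos": joint angles; "qd": joint speeds; "tau": joint torques, N m; "tcp_pos": TCP position; "tcp_rot": TCP orientation; "contact_force": force on the tool from outside, world axes, zero at the start; "torque": the same for the moment, N m; "opening": finger opening in mm; "finger_force": force on a finger pad.
Only numpy, scipy, OpenCV 4.12 (cv2) and the standard library are available. Lean on these libraries where they do the work, as an engineer would, in place of code of your own. Each camera call takes 0.05 s, during which the arm holds its last target. There are 200 camera calls.

### The job

Use the scraper block to sweep the four stone chips off the bed of the spring clamp into the catch tray beside it, never touching the chips with the fingers, and stand the scraper upright on the table again, clear of clamp and tray. Then take the moving jaw by its upright grip, pull it out until its front edge is level with the line drawn across the bed, and keep it there: finish while still holding the jaw at the line against its springs, so that I can change the stone blank. Leave the blank standing where it is and disturb nothing else on the table.

Things in the scene. Friction and masses are not known exactly. Their poses are not given: they have to be found in the camera images.
- bed: Clamp bed: fixed flat aluminium plate, 150 mm wide (y), flat top 30 mm above the table. Origin on the table, on the centre line; +x to the clamp's rear. Along x in mm: bed -140 to 220; chips -100 to -20; jaw when shut 20 to 55; stone blank 55 to 95; fixed jaw 95 to 123; two round spring barrels 123 to 213. Blank, jaws and barrels stand at most 28 mm above the bed, but for the jaw's grip.
- jaw: Moving jaw: dark steel bar 130 mm wide (y), 35 thick (x), 28 high, with a wooden facing, on two guide rods. It slides only along the bed's x, to -x when pulled (75 mm at most); springs press it back on the blank: 5 N when shut, 1.2 N more per 10 mm pulled, plus 1 N friction. Let go, it springs shut. Origin: centre of its underside, on the bed's top; axes as the bed's.
- jaw_front (a point): Middle of the moving jaw's front bottom edge (the edge towards the bed's open -x end), on the bed's top. This edge has to come level with the line. It is 17.5 mm in front of the jaw's centre.
- jaw_grip (a point): Middle of the upright round black grip on the jaw, on the grip's axis, 22 mm above the jaw's top and 80 mm above the table. The grip stands at the jaw's centre: 26 mm diameter for 40 mm above the jaw's top (58 to 98 mm above the table), then a cap 32 mm across and 7 mm high.
- line: Thin dark line, about 2 mm wide, drawn straight across the open part of the bed from side to side, with no thickness to speak of. Origin: on the line's middle, on the bed's top; its x axis is the bed's x axis, the line runs along y. It lies 30 to 55 mm in front of the shut jaw's front edge.
- blank: Dark grey-green stone block 40 x 62 x 25 mm (x, y, z) held between the jaws; when the jaw is pulled out it just stays standing on the bed. Origin: centre of its underside, on the bed's top.
- tray: Shallow open white catch tray 220 mm (x, along the bed) x 162 mm (y) x 20 mm high, 3 mm walls, standing loose on the table 4 mm from one long side of the bed (either the left or the right side, it changes). Origin: centre of its underside; axes nearly parallel to the bed's. Its rim is 10 mm lower than the bed's top.
- scraper: Scraper block standing on the table on the other side of the bed from the tray: a dark rubber foot 120 mm long (x) x 30 mm thick (y) x 12 mm high, with a wooden body 104 x 24 mm above it, 60 mm high in all, about 0.2 kg. Origin: centre of its underside; z up. Pinch the wooden body across its 24 mm thickness (along its y).
- chip0: Loose chip of dark grey-green stone, about 25 mm across and 11 mm thick, 12 g, lying on the open part of the bed. Origin: centre of its underside.
- chip1: Loose chip of dark grey-green stone, about 23 mm across and 12 mm thick, 12 g, lying on the open part of the bed. Origin: centre of its underside.
- chip2: Loose chip of dark grey-green stone, about 26 mm across and 10 mm thick, 12 g, lying on the open part of the bed. Origin: centre of its underside.
- chip3: Loose chip of dark grey-green stone, about 22 mm across and 13 mm thick, 12 g, lying on the open part of the bed. Origin: centre of its underside.
- bowl: White ceramic bowl, 104 mm across, 38 mm high, beside the clamp's rear; a bystander. Origin: centre of its underside.
- tin: Round closed aluminium tin, 72 mm across, 45 mm high, beside the clamp's rear; a bystander. Origin: centre of its underside.
- file: Flat file with a wooden handle, about 240 mm long, 24 mm wide and high, lying on the table outside the scraper's or the tray's place; a bystander. Origin under it near the join of handle and blade; x axis points along the blade.
- spare: Spare stone block 60 x 42 x 28 mm lying on the table; a bystander. Origin: centre of its underside.
- phone: Mobile phone 155 x 75 x 8.5 mm lying on the table far to the right; a bystander. Origin: centre of its underside.
- dish: Shallow white plate, 140 mm across, 22 mm high, far to the left; a bystander. Origin: centre of its underside.
- mug: White mug 80 mm across, 90 mm high, far to the left; a bystander. Origin: centre of its underside.
Mind the look-alikes: they are no part of the job. Of the things that look like the scraper, take the one that is farthest from the robot's base at the start.

How it is judged:
By the outcome, as a careful person would: the job done as asked, in the order asked, and still so for the second after the job is handed in, while the arm keeps its last pose, push and grip.
It also fails if it takes over 54 s, if anything falls off the work surface, if the arm or the gripper's body presses on something with over 40 N, if the wrist force passes 120 N, or if a joint passes its speed limit or range.

## Working session

There is one attempt and no reset: what is moved stays moved. The work goes in short steps, Python scripts to look and compute and a tool call to move; the robot and the scene stay as the last step left them, time stands still between calls to the robot, and variables do not carry over. Pictures are saved under pics/ and viewed, at most 10 in all, crops included, and the job is handed in when it is done.

Besides the shell and the picture viewer there is one more tool, called after "Request:" as name([rows], argument=value, ...), one row to a line, values as JSON. send_rows: Moves the arm, as the interface text tells. Scaled input: -1 to 1 covers 400 mm each way for a shift and 60 degrees each way for a turn. Its arguments: {"type":"object","properties":{"series":{"type":"array"},"force":{"type":"number"}},"required":["series"]}

```bash
mkdir -p pics; ls; python3 - <<'E'
from workcell import status,cams
import cv2
for n in("scene","top"):
    cv2.imwrite(f"pics/{n}0.png",cams.camera(n)[:,:,::-1]); print(n,cams.camera_params(n))
print(status.sense())
E
```

```text
pics
scene {'fx': 556.0904343721436, 'fy': 556.0904343721436, 'cx': 319.7303669427531, 'cy': 240.46450635290617, 'rvec': array([ 1.65853591,  2.1857916 , -0.59724042]), 'tvec': array([ 172.77035636, -336.735772  , 1786.11911979])}
top {'fx': 484.51728316250905, 'fy': 484.51728316250905, 'cx': 319.855748265424, 'cy': 241.1274057435676, 'rvec': array([ 2.18902985, -2.17877365,  0.06147691]), 'tvec': array([ -33.70281598,  462.6072457 , 1333.98967267])}
{'time_s': 0.1, 'joint_pos': array([ 1.37120676,  0.50175562, -0.4267894 ,  1.55136315,  0.22082785,
        1.138304  , -0.21031118]), 'qd': array([-9.79076532e-04, -1.49846080e-03,  7.00813591e-04, -2.27800719e-03,
       -9.14798660e-05, -2.08545870e-04,  1.84546079e-03]), 'tau': array([-1.10026624e-02, -5.70815742e+01, -5.83884940e+00, -2.81746155e+01,
        1.04395548e-02,  5.55375344e-03,  1.56774092e-05]), 'tcp_pos': array([ 289.87057366, -581.12057977,  252.35311353]), 'tcp_rot': array([-3.05616314e+00, -7.20137019e-01,  5.99109674e-04]), 'contact_force': array([0.01144109, 0.59621079, 0.0247945 ]), 'torque': array([ 0.03178549, -0.0083016 , -0.00887632]), 'finger_force': 0.0, 'opening': 85.3247131211839}
```

View pics/top0.png

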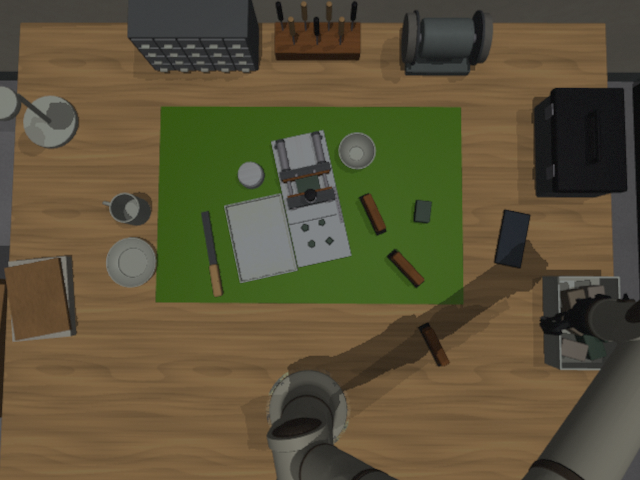

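View pics/scene0.png

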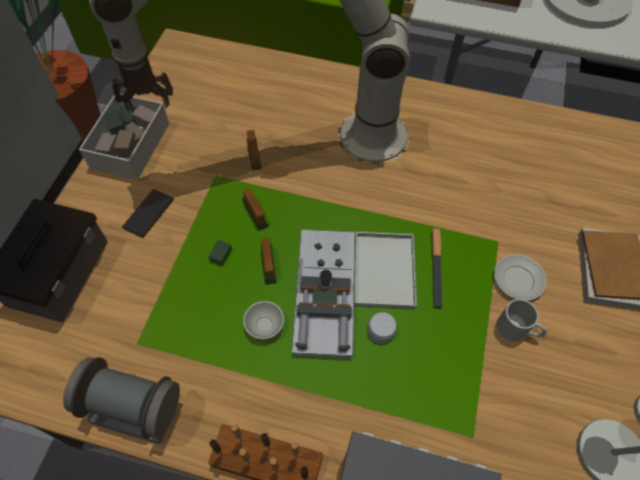

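The top view shows three scraper-like blocks: (373,214), (406,268) and (434,345). The base is at about (308,408), so the farthest is (373,214), right beside the bed. I'll confirm it in an enlarged crop.

```bash
cat > h.py <<'E'
import numpy as np,cv2
from workcell import status,cams
from scipy.spatial.transform import Rotation as R
def w(n,u,v,z):
    p=cams.camera_params(n);M=cv2.Rodrigues(p["rvec"])[0]
    d=M.T@np.array([(u-p["cx"])/p["fx"],(v-p["cy"])/p["fy"],1]);c=-M.T@p["tvec"]
    return (c+d*(z-c[2])/d[2]).round(1)
def px(n,P):
    p=cams.camera_params(n);K=np.array([[p["fx"],0,p["cx"]],[0,p["fy"],p["cy"]],[0,0,1]])
    return cv2.projectPoints(np.array(P,float).reshape(-1,1,3),p["rvec"],p["tvec"],K,None)[0][:,0]
E
python3 - <<'E'
import cv2
a=cv2.imread("pics/top0.png")[125:285,220:420]
cv2.imwrite("pics/c1.png",cv2.convertScaleAbs(cv2.resize(a,None,fx=3.75,fy=3.75,interpolation=cv2.INTER_CUBIC),alpha=1.5))
a=cv2.imread("pics/scene0.png")[220:370,230:430]
cv2.imwrite("pics/c2.png",cv2.convertScaleAbs(cv2.resize(a,None,fx=4,fy=4,interpolation=cv2.INTER_CUBIC),alpha=1.5))
E
```

```text
(no output)
```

View pics/c1.png

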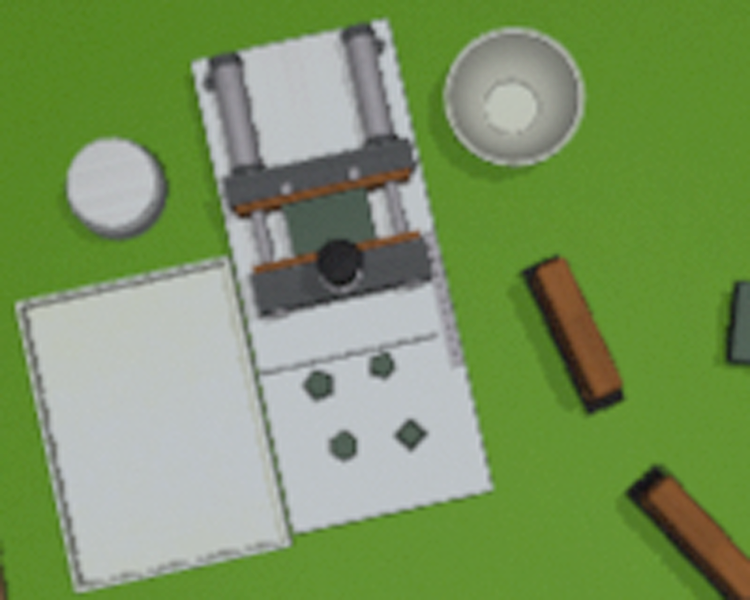

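View pics/c2.png

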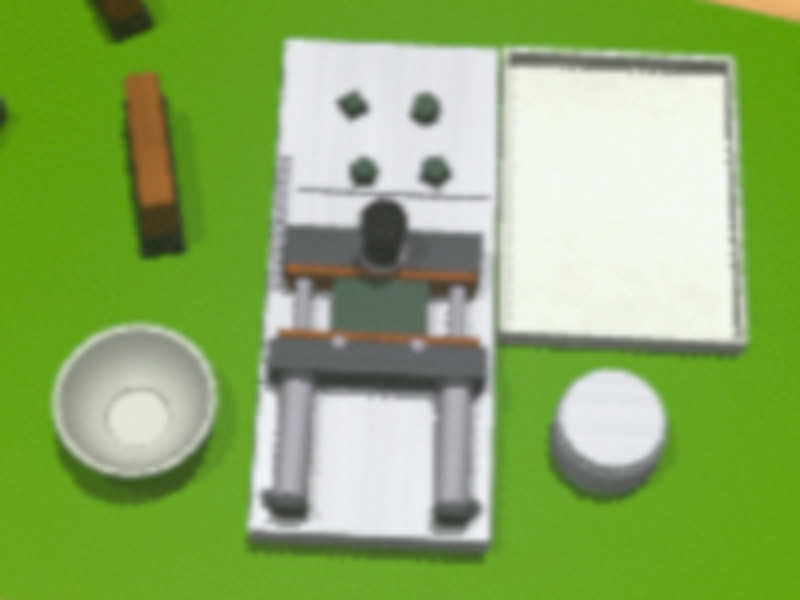

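```bash
python3 - <<'E'
from h import *
T=lambda x,y,z:w("top",220+(x+.5)/3.75-.5,125+(y+.5)/3.75-.5,z)
S=lambda x,y,z:w("scene",230+(x+.5)/4-.5,220+(y+.5)/4-.5,z)
def rect(P):
    c,s,a=cv2.minAreaRect(np.array(P)[:,:2].astype(np.float32));return np.round(c,1),np.round(s,1),round(a,2)
print("bed T",rect([T(*p,30) for p in[(193,60),(387,18),(492,490),(292,533)]]))
print("bed S",rect([S(*p,30) for p in[(285,40),(497,52),(491,543),(250,538)]]))
for p in[(193,60),(387,18),(492,490),(292,533)]:print(T(*p,30))
for p in[(250,538),(491,543),(285,40),(497,52)]:print(" ",S(*p,30))
print("scr T",rect([T(*p,60) for p in[(533,265),(560,257),(622,388),(592,402)]]))
print("scr S",rect([S(*p,60) for p in[(126,76),(158,73),(176,205),(140,206)]]))
print("line T",T(262,373,30),T(437,335,30),"S",S(300,189,30),S(489,197,30))
for p,q in[((318,385),(436,171)),((381,364),(363,171)),((343,445),(425,109)),((411,434),(353,104))]:print("chip",T(*p,41),S(*q,41))
print("cap",T(340,262,105),S(384,215,105))
print("tray",rect([T(*p,20) for p in[(17,303),(225,258),(290,545),(80,590)]]),rect([S(*p,20) for p in[(505,50),(735,57),(747,348),(500,340)]]))
print("bowl",T(514,96,38),"tin",T(114,187,45), "scr2",w("top",406,268,60),"spare",w("top",423,211,28))
E
```

```text
bed T (array([583. ,  -5.2]), array([360.3, 149.7]), 12.38)
bed S (array([584.1,  -3.8]), array([364.3, 149.2]), 13.06)
[742.5 105.9  30. ]
[774.7 -38.4  30. ]
[ 423.1 -116.9   30. ]
[391.   29.3  30. ]
  [778.4 -35.3  30. ]
  [741.2 109.1  30. ]
  [ 423.5 -117.6   30. ]
  [392.4  28.3  30. ]
scr T (array([ 539.8, -176.8]), array([107.7,  23.7]), 23.14)
scr S (array([ 541.1, -175.9]), array([103.4,  23.5]), 23.8)
line T [508.5  52.4  30. ] [537.2 -76.3  30. ] S [534.7 -74.1  30. ] [505.9  50.3  30. ]
chip [498.8  10.6  41. ] [502.3  12.   41. ]
chip [514.4 -35.3  41. ] [515.6 -35.4  41. ]
chip [455.   -7.9  41. ] [457.4  -7.4  41. ]
chip [463.3 -57.4  41. ] [467.  -55.9  41. ]
cap [578.9  -6.8 105. ] [576.7  -5.5 105. ]
tray (array([471.7, 133.7]), array([221. , 158.4]), 13.25) (array([473. , 136.1]), array([227.3, 162.7]), 12.7)
bowl [ 713.9 -132.5   38. ] tin [643.6 161.1  45. ] scr2 [ 388.7 -262.9   60. ] spare [ 546.6 -316.2   28. ]
```

The crop confirms it: a wooden block on a dark rubber foot, about 104 x 24 mm, at (540,-176) beside the bed and opposite the tray. The two cameras agree on its position. Next I plan the approach.

```bash
cat >> h.py <<'E'
def plan(*targets):
    "targets (x,y,z,yaw_deg of tool x), tool down -> normalised shift and turn"
    s=status.sense();p=s["tcp_pos"];r=R.from_rotvec(s["tcp_rot"])
    print("t",s["time_s"],p.round(1),"yaw",np.degrees(np.arctan2(*r.as_matrix()[1::-1,0])).round(2),"tilt",np.degrees(np.arccos(-r.as_matrix()[2,2])).round(2))
    for x,y,z,a in targets:
        g=R.from_euler("z",a,degrees=True)*R.from_euler("x",180,degrees=True)
        print((r.inv().apply(np.array([x,y,z])-p)/400).round(4).tolist(),((r.inv()*g).as_rotvec()/np.radians(60)).round(4).tolist())
B=np.array([544.5,-13.4]);TH=12.6
def bed(x,y):
    c,s=np.cos(np.radians(TH)),np.sin(np.radians(TH));return B+[c*x-s*y,s*x+c*y]
E
python3 -c "
from h import *
plan((540.4,-176.4,150,23.4),(540.4,-176.4,48,23.4))"
```

```text
t 0.1 [ 289.9 -581.1  252.4] yaw 26.52 tilt 0.1
[1.0122, -0.6253, 0.257] [-0.0017, 0.0, 0.052]
[1.0122, -0.6248, 0.512] [-0.0017, 0.0, 0.052]
```

Request:
send_rows([
  [[1, -0.625, 0.2], [0, 0, 0.05], -1],
  [[1, -0.625, 0.2], [0, 0, 0.05], -1],
  [[1, -0.625, 0.2], [0, 0, 0.05], -1],
  [[1, -0.625, 0.2], [0, 0, 0.05], -1],
  [[1, -0.625, 0.2], [0, 0, 0.05], -1],
  [[1, -0.625, 0.2], [0, 0, 0.05], -1],
  [[1, -0.625, 0.2], [0, 0, 0.05], -1],
  [[1, -0.625, 0.25], [0, 0, 0.05], -1],
  [[1, -0.625, 0.25], [0, 0, 0.05], -1],
  [[1, -0.625, 0.25], [0, 0, 0.05], -1],
])

```text
time_s: 1.35
tcp_pos: [536.0, -179.9, 153.0]
tcp_rot: [-3.076, -0.64, 0.002]
contact_force: [-0.1, 0.6, 0.1]
opening: 85.6
finger_force: 0.0
```

```bash
python3 -c "
from h import *
plan((540.4,-176.4,48,23.4))"
```

```text
t 1.35 [ 536.  -179.9  153. ] yaw 23.52 tilt 0.07
[0.0138, -0.0036, 0.2624] [-0.0002, 0.0011, 0.0019]
```

Request:
send_rows([
  [[0.014, -0.004, 0.1], [0, 0, 0], -1],
  [[0.014, -0.004, 0.2], [0, 0, 0], -1],
  [[0.014, -0.004, 0.262], [0, 0, 0], -1],
  [[0.014, -0.004, 0.262], [0, 0, 0], -1],
  [[0.014, -0.004, 0.262], [0, 0, 0], 1],
  [[0.014, -0.004, 0.262], [0, 0, 0], 1],
  [[0.014, -0.004, 0.262], [0, 0, 0], 1],
  [[0.014, -0.004, 0.262], [0, 0, 0], 1],
  [[0.014, -0.004, 0.262], [0, 0, 0], 1],
  [[0.014, -0.004, 0.262], [0, 0, 0], 1],
], force=60)

```text
time_s: 2.6
tcp_pos: [541.6, -175.9, 49.6]
tcp_rot: [3.075, 0.64, 0.002]
contact_force: [-1.0, -0.9, 5.9]
opening: 23.2
finger_force: 58.7
```

```bash
python3 -c "
from h import *
s=status.sense();print(s['opening'],s['finger_force'],s['contact_force'])
plan((540.4,-176.4,110,23.4))"
```

```text
23.191286746383902 58.67988646030426 [-0.96151537 -0.92643603  5.89470283]
t 2.6 [ 541.6 -175.9   49.6] yaw 23.51 tilt 0.09
[-0.0031, 0.0, -0.1511] [0.0012, -0.0007, 0.0019]
```

Request:
send_rows([
  [[0, 0, -0.05], [0, 0, 0], 1],
  [[0, 0, -0.12], [0, 0, 0], 1],
  [[0, 0, -0.2], [0, 0, 0], 1],
  [[0, 0, -0.2], [0, 0, 0], 1],
])

```text
time_s: 3.1
tcp_pos: [543.2, -176.0, 131.8]
tcp_rot: [3.073, 0.64, 0.008]
contact_force: [-0.5, 0.5, -2.6]
opening: 23.0
finger_force: 59.2
```

```bash
python3 -c "
from h import *
s=status.sense();print(s['opening'],s['finger_force'],s['contact_force'])
x,y=bed(-60,-62)
plan((x,y,127,12.6),(x,y,95,12.6))"
```

```text
22.96701098083665 59.20531690120697 [-0.51626271  0.49682403 -2.61160441]
t 3.1 [ 543.2 -176.   131.8] yaw 23.52 tilt 0.34
[-0.0114, -0.2477, 0.011] [0.0035, -0.0045, 0.1821]
[-0.0117, -0.248, 0.091] [0.0035, -0.0045, 0.1821]
```

Request:
send_rows([
  [[-0.003, -0.06, 0], [0, 0, 0.06], 1],
  [[-0.006, -0.13, 0], [0, 0, 0.13], 1],
  [[-0.011, -0.2, 0], [0, 0, 0.18], 1],
  [[-0.011, -0.248, 0], [0, 0, 0.18], 1],
  [[-0.011, -0.248, 0], [0, 0, 0.18], 1],
  [[-0.011, -0.248, 0.03], [0, 0, 0.18], 1],
  [[-0.011, -0.248, 0.06], [0, 0, 0.18], 1],
  [[-0.011, -0.248, 0.075], [0, 0, 0.18], 1],
  [[-0.011, -0.248, 0.075], [0, 0, 0.18], 1],
  [[-0.011, -0.248, 0.075], [0, 0, 0.18], 1],
])

```text
time_s: 4.35
tcp_pos: [497.6, -86.5, 98.5]
tcp_rot: [-3.122, -0.348, -0.0]
contact_force: [0.4, -0.2, -2.0]
opening: 23.3
finger_force: 59.2
```

```bash
python3 - <<'E'
from h import *
s=status.sense();print(s['opening'],s['finger_force'],s['contact_force'])
plan((*bed(-60,-62),82.5,12.6))
a=cams.camera("top")[150:300,240:440,::-1];b=cams.camera("scene")[200:350,220:420,::-1]
o=np.hstack([cv2.resize(i,(400,300),interpolation=cv2.INTER_CUBIC) for i in(a,b)])
cv2.imwrite("pics/p5.png",cv2.convertScaleAbs(o,alpha=1.5))
E
```

```text
23.26614428600223 59.167065024375916 [ 0.36665882 -0.23838371 -1.95475521]
t 4.35 [497.6 -86.5  98.5] yaw 12.71 tilt 0.01
[0.0042, 0.0023, 0.0401] [-0.0001, -0.0002, 0.0019]
```

View pics/p5.png

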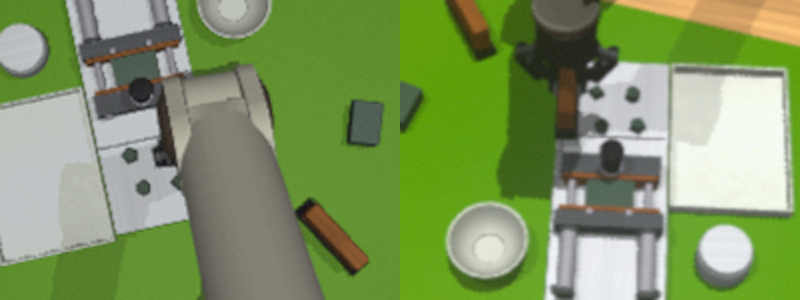

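The picture shows the scraper square over the bed's right edge, with all four chips ahead of it and clear of the jaw. I'll lower it to about 2–3 mm above the bed.

Request:
send_rows([
  [[0.004, 0.002, 0.02], [0, 0, 0], 1],
  [[0.004, 0.002, 0.036], [0, 0, 0], 1],
  [[0.004, 0.002, 0.039], [0, 0, 0], 1],
  [[0.004, 0.002, 0.039], [0, 0, 0], 1],
])

```text
time_s: 4.95
tcp_pos: [499.0, -86.7, 82.7]
tcp_rot: [-3.122, -0.348, 0.001]
contact_force: [-0.2, 0.9, -2.8]
opening: 23.2
finger_force: 59.2
```

```bash
python3 -c "
from h import *
s=status.sense();print(s['opening'],s['finger_force'],s['contact_force'])
plan((*bed(-60,0),82.5,12.6),(*bed(-60,105),82.5,12.6))"
```

```text
23.23663082634819 59.16989028453827 [-0.18366286  0.85096814 -2.75131115]
t 4.95 [499.  -86.7  82.7] yaw 12.73 tilt 0.03
[0.0014, -0.1541, 0.0005] [-0.0003, 0.0004, 0.0021]
[0.002, -0.4166, 0.0005] [-0.0003, 0.0004, 0.0021]
```

Request:
send_rows([
  [[0, -0.02, 0], [0, 0, 0], 1],
  [[0, -0.04, 0], [0, 0, 0], 1],
  [[0, -0.06, 0], [0, 0, 0], 1],
  [[0, -0.08, 0], [0, 0, 0], 1],
  [[0, -0.1, 0], [0, 0, 0], 1],
  [[0, -0.12, 0], [0, 0, 0], 1],
  [[0, -0.14, 0], [0, 0, 0], 1],
  [[0, -0.16, 0], [0, 0, 0], 1],
  [[0, -0.18, 0], [0, 0, 0], 1],
  [[0, -0.2, 0], [0, 0, 0], 1],
])

```text
time_s: 6.2
tcp_pos: [481.4, -8.3, 82.9]
tcp_rot: [3.122, 0.348, 0.0]
contact_force: [1.0, 0.0, -2.4]
opening: 23.2
finger_force: 59.2
```

Request:
send_rows([
  [[0, -0.02, 0], [0, 0, 0], 1],
  [[0, -0.04, 0], [0, 0, 0], 1],
  [[0, -0.06, 0], [0, 0, 0], 1],
  [[0, -0.08, 0], [0, 0, 0], 1],
  [[0, -0.1, 0], [0, 0, 0], 1],
  [[0, -0.12, 0], [0, 0, 0], 1],
  [[0, -0.14, 0], [0, 0, 0], 1],
  [[0, -0.16, 0], [0, 0, 0], 1],
  [[0, -0.18, 0], [0, 0, 0], 1],
  [[0, -0.21, 0], [0, 0, 0], 1],
])

```text
time_s: 7.45
tcp_pos: [463.0, 73.5, 82.9]
tcp_rot: [3.122, 0.347, 0.0]
contact_force: [0.3, -0.1, -2.4]
opening: 23.1
finger_force: 59.2
```

```bash
python3 - <<'E'
from h import *
plan((540.4,-176.4,140,23.4),(540.4,-176.4,49.6,23.4))
a=cams.camera("top")[150:300,200:400,::-1];b=cams.camera("scene")[200:350,260:460,::-1]
o=np.hstack([cv2.resize(i,(400,300),interpolation=cv2.INTER_CUBIC) for i in(a,b)])
cv2.imwrite("pics/p6.png",cv2.convertScaleAbs(o,alpha=1.5))
E
```

```text
t 7.45 [463.   73.5  82.9] yaw 12.68 tilt 0.01
[0.0518, 0.652, -0.1426] [0.0001, -0.0, -0.1787]
[0.0518, 0.6519, 0.0834] [0.0001, -0.0, -0.1787]
```

View pics/p6.png

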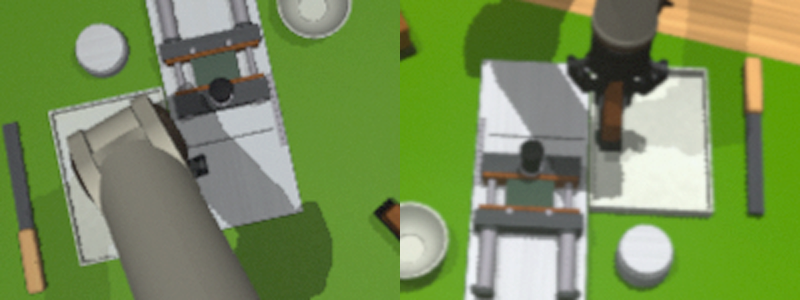

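The bed is swept clean. I'll lift clear of the grip's height and carry the scraper back to its own place.

Request:
send_rows([
  [[0, 0, -0.1], [0, 0, 0], 1],
  [[0, 0, -0.2], [0, 0, 0], 1],
  [[0, 0, -0.24], [0, 0, 0], 1],
  [[0, 0.1, -0.24], [0, 0, 0], 1],
  [[0, 0.2, -0.24], [0, 0, 0], 1],
  [[0, 0.32, -0.24], [0, 0, 0], 1],
  [[0, 0.44, -0.24], [0, 0, 0], 1],
  [[0.02, 0.56, -0.24], [0, 0, -0.09], 1],
  [[0.052, 0.652, -0.24], [0, 0, -0.178], 1],
  [[0.052, 0.652, -0.24], [0, 0, -0.178], 1],
])

```text
time_s: 8.8
tcp_pos: [540.9, -180.9, 177.5]
tcp_rot: [3.077, 0.629, -0.001]
contact_force: [-0.6, 1.1, -2.0]
opening: 23.0
finger_force: 59.3
```

```bash
python3 - <<'E'
from h import *
plan((540.4,-176.4,60,23.4),(540.4,-176.4,50.5,23.4))
a=cams.camera("top")[150:300,200:400,::-1];b=cams.camera("scene")[200:350,260:460,::-1]
o=np.hstack([cv2.resize(i,(400,300),interpolation=cv2.INTER_CUBIC) for i in(a,b)])
cv2.imwrite("pics/p7.png",cv2.convertScaleAbs(o,alpha=1.5))
E
```

```text
t 8.8 [ 540.9 -180.9  177.5] yaw 23.09 tilt 0.06
[0.0036, -0.0111, 0.2938] [0.0006, 0.0008, -0.0052]
[0.0036, -0.0111, 0.3176] [0.0006, 0.0008, -0.0052]
```

View pics/p7.png

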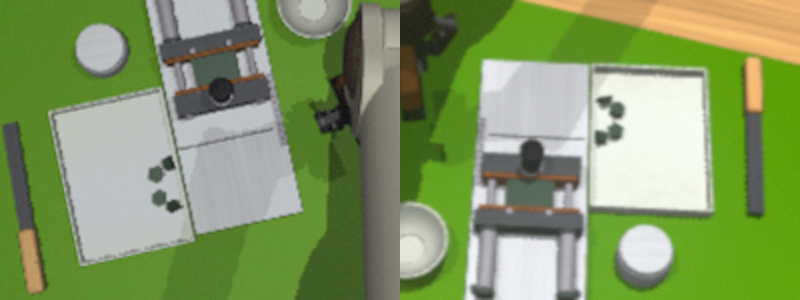

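All four chips lie in the tray at top-panel (157–174, 163–205), and the bed is empty. Now I stand the scraper down.

Request:
send_rows([
  [[0, -0.004, 0.1], [0, 0, 0], 1],
  [[0, -0.004, 0.2], [0, 0, 0], 1],
  [[0, -0.004, 0.28], [0, 0, 0], 1],
  [[0, -0.004, 0.305], [0, 0, 0], 1],
  [[0, -0.004, 0.314], [0, 0, 0], 1],
  [[0, -0.004, 0.317], [0, 0, 0], 1],
  [[0, -0.004, 0.317], [0, 0, 0], 1],
])

```text
time_s: 9.78
tcp_pos: [540.9, -175.4, 53.3]
tcp_rot: [3.075, 0.637, 0.003]
contact_force: [-0.6, -0.6, -2.3]
opening: 23.2
finger_force: 59.3
```

```bash
python3 -c "
from h import *
s=status.sense();print(s['opening'],s['finger_force'],s['contact_force'])
plan((540.4,-176.4,49.6,23.4))"
```

```text
23.209501154343 59.34728801250458 [-0.64294437 -0.57068638 -2.31289549]
t 9.775 [ 540.9 -175.4   53.3] yaw 23.39 tilt 0.12
[-0.0022, 0.0017, 0.0092] [0.0014, -0.0014, -0.0001]
```

Request:
send_rows([
  [[0, 0, 0.004], [0, 0, 0], 1],
  [[0, 0, 0.008], [0, 0, 0], 1],
  [[0, 0, 0.01], [0, 0, 0], 1],
  [[0, 0, 0.01], [0, 0, 0], 1],
])

```text
time_s: 10.28
tcp_pos: [540.4, -175.5, 49.6]
tcp_rot: [3.075, 0.636, 0.001]
contact_force: [-4.0, 0.5, 10.3]
opening: 23.1
finger_force: 61.0
```

It is on the table, so I'll open and go straight up.

Request:
send_rows([
  [[0, 0, 0], [0, 0, 0], -1],
  [[0, 0, 0], [0, 0, 0], -1],
  [[0, 0, 0], [0, 0, 0], -1],
  [[0, 0, 0], [0, 0, 0], -1],
  [[0, 0, -0.1], [0, 0, 0], -1],
  [[0, 0, -0.2], [0, 0, 0], -1],
  [[0, 0, -0.35], [0, 0, 0], -1],
  [[0, 0, -0.45], [0, 0, 0], -1],
  [[0, 0, -0.45], [0, 0, 0], -1],
])

```text
time_s: 11.4
tcp_pos: [542.6, -175.7, 232.0]
tcp_rot: [3.072, 0.636, 0.01]
contact_force: [-0.1, 0.0, -1.2]
opening: 85.3
finger_force: 0.0
```

```bash
python3 - <<'E'
from h import *
print(status.sense()["opening"]); g=bed(37.5,0);print(g)
plan((*g,190,12.6),(*g,190,-77.4),(*g,190,102.6))
print(status.sense()["joint_pos"].round(2))
E
```

```text
85.27097051254785
[581.09687857  -5.21962845]
t 11.4 [ 542.6 -175.7  232. ] yaw 23.4 tilt 0.43
[0.2571, -0.3535, 0.1046] [0.0046, -0.0056, 0.1799]
[0.2571, -0.3535, 0.1046] [-0.0007, -0.0082, 1.6799]
[0.2571, -0.3535, 0.1046] [0.0078, -0.0007, -1.3201]
[ 0.68  0.39 -0.52  1.78  0.23  1.02 -1.09]
```

Next I measure the line against the shut jaw's front edge and the bed's ends, using profiles in the rectified bed plane.

```bash
cat > prof.py <<'E'
from h import *
import h
from scipy.ndimage import map_coordinates,gaussian_filter1d
def img(n,f=None):
    return cv2.cvtColor(cv2.imread(f) if f else cams.camera(n)[:,:,::-1].copy(),cv2.COLOR_BGR2GRAY).astype(float)
def prof(im,n,xs,ys,z=30):
    G=np.array([[[*bed(x,y),z] for x in xs] for y in ys]);p=px(n,G.reshape(-1,3))
    return map_coordinates(im,[p[:,1],p[:,0]],order=1).reshape(len(ys),len(xs))
def edge(p,xs,lo,hi):
    "signed strongest gradient position"
    m=(xs>=lo)&(xs<=hi);g=gaussian_filter1d(p,2,order=1)[m];i=np.argmax(abs(g));k=slice(max(0,i-6),i+7)
    a=abs(g[k]);a=a*(np.sign(g[k])==np.sign(g[i]));return (xs[m][k]*a).sum()/a.sum(),g[i]
def line(p,xs,lo,hi):
    m=(xs>=lo)&(xs<=hi);q=p[m];b=np.interp(xs[m],[lo,hi],[q[:3].mean(),q[-3:].mean()]);d=np.clip(b-q,0,None);d[d<.3*d.max()]=0;return (xs[m]*d).sum()/d.sum(),d.max()
E
python3 - <<'E'
from prof import *
xs=np.arange(-170,250,.5)
for n in("top","scene"):
    print(n,"cam",(-cv2.Rodrigues(cams.camera_params(n)["rvec"])[0].T@cams.camera_params(n)["tvec"]).round())
    im=img(n,f"pics/{n}0.png")
    for y0 in(-45,-28,28,45):
        p=prof(im,n,xs,np.arange(y0-6,y0+6.1,1)).mean(0)
        print(y0,"front",np.round(edge(p,xs,-155,-125),2),"line",np.round(line(p,xs,-28,-14) if 0 else line(p,xs,-27,-15),2),"jaw",np.round(edge(p,xs,5,35),2),"rear",np.round(edge(p,xs,205,235),2))
    if n=="top":
        for y0 in(45,):
            p=prof(im,n,xs,np.arange(y0-6,y0+6.1,1)).mean(0);m=(xs>-32)&(xs<32);print(p[m][::2].round().astype(int).tolist())
        yy=np.arange(-95,95,.5);
        for x0 in(-120,-60,0,180):
            q=prof(im,n,np.arange(x0-6,x0+6.1,1),yy).mean(1);print("side",x0,np.round(edge(q,yy,-88,-62),2),np.round(edge(q,yy,62,88),2))
E
```

```text
top cam [ 375.  -44. 1361.]
-45 front [-140.6     5.44] line [-20.99  32.47] jaw [18.05 -4.74] rear [210.02  -2.98]
-28 front [-140.65    5.04] line [-20.72  26.29] jaw [19.28 -8.05] rear [218.56  -4.55]
28 front [-140.65    5.25] line [-20.65  23.62] jaw [19.23 -7.86] rear [218.54  -4.54]
45 front [-140.64    5.39] line [-21.04  28.89] jaw [19.16 -4.69] rear [209.91  -2.97]
[114, 118, 122, 125, 127, 128, 127, 122, 114, 104, 99, 101, 107, 114, 121, 126, 128, 129, 129, 129, 129, 129, 129, 129, 129, 129, 129, 129, 129, 129, 129, 129, 129, 129, 129, 129, 129, 129, 129, 129, 129, 128, 128, 129, 128, 128, 124, 117, 107, 97, 89, 79, 69, 61, 57, 54, 51, 50, 52, 53, 53, 53, 53, 53]
side -120 [-74.15   4.76] [73.92 -5.39]
side -60 [-74.13   4.49] [74.07 -5.25]
side 0 [-65.     2.39] [73.99 -5.66]
side 180 [-63.2   -5.46] [75.21 -6.49]
scene cam [1215.  142. 1355.]
-45 front [-142.35    3.95] line [-22.4   28.62] jaw [ 6.24 -5.53] rear [218.91  -6.75]
-28 front [-141.15    4.47] line [-21.81  24.89] jaw [ 6.24 -5.65] rear [217.58  -7.67]
28 front [-141.2     4.12] line [-22.1  22.2] jaw [ 6.24 -5.94] rear [217.23  -7.29]
45 front [-141.71    4.78] line [-21.97  31.17] jaw [ 6.24 -6.05] rear [219.15  -5.91]
```

The bed frame fits (ends at -140.6 and 218.5 against -140 and 220). The line comes out about 40 mm in front of the shut jaw, within the stated 30–55 mm. I'll go to the grip.

Request:
send_rows([
  [[0.06, -0.09, 0], [0, 0, 0.05], -1],
  [[0.12, -0.2, 0], [0, 0, 0.18], -1],
  [[0.2, -0.3, 0.05], [0, 0, 0.18], -1],
  [[0.257, -0.353, 0.1], [0, 0, 0.18], -1],
  [[0.257, -0.353, 0.1], [0, 0, 0.18], -1],
  [[0.257, -0.353, 0.1], [0, 0, 0.18], -1],
])

```text
time_s: 12.15
tcp_pos: [577.8, -5.7, 187.2]
tcp_rot: [3.122, 0.344, -0.003]
contact_force: [-0.4, 0.1, 0.9]
opening: 85.9
finger_force: 0.0
```

```bash
python3 - <<'E'
from h import *
plan((*bed(36.7,0),82.5,12.6))
b=cams.camera("scene")[220:370,260:460,::-1]
cv2.imwrite("pics/p8.png",cv2.convertScaleAbs(cv2.resize(b,(800,600),interpolation=cv2.INTER_CUBIC),alpha=1.6))
E
```

```text
t 12.15 [577.8  -5.7 187.2] yaw 12.58 tilt 0.11
[0.0069, 0.0007, 0.2618] [0.0001, 0.0018, -0.0003]
```

View pics/p8.png

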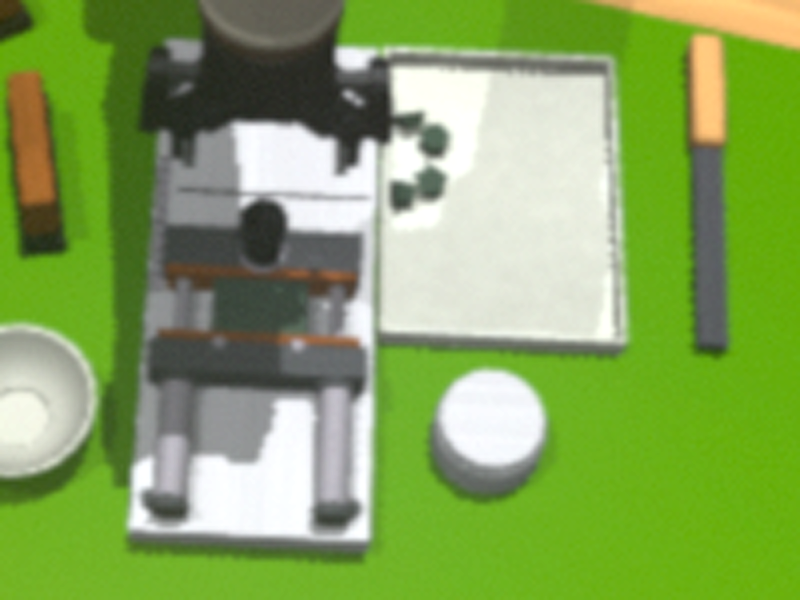

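The scraper stands at (35,160), all four chips are in the tray around (420,160), and the gripper is centred on the grip (263,230). Now I descend and close.

Request:
send_rows([
  [[0.005, 0, 0.08], [0, 0, 0], -1],
  [[0.005, 0, 0.16], [0, 0, 0], -1],
  [[0.005, 0, 0.23], [0, 0, 0], -1],
  [[0.005, 0, 0.258], [0, 0, 0], -1],
  [[0.005, 0, 0.258], [0, 0, 0], -1],
  [[0.005, 0, 0.258], [0, 0, 0], -1],
])

```text
time_s: 12.95
tcp_pos: [581.4, -4.7, 86.2]
tcp_rot: [3.122, 0.344, 0.003]
contact_force: [-0.3, 0.1, 0.2]
opening: 85.4
finger_force: 0.0
```

Request:
send_rows([
  [[0, 0, 0], [0, 0, 0], 1],
  [[0, 0, 0], [0, 0, 0], 1],
  [[0, 0, 0], [0, 0, 0], 1],
  [[0, 0, 0], [0, 0, 0], 1],
  [[0, 0, 0], [0, 0, 0], 1],
  [[0, 0, 0], [0, 0, 0], 1],
  [[0, 0, 0], [0, 0, 0], 1],
], force=80)

```text
time_s: 13.82
tcp_pos: [580.5, -4.1, 85.6]
tcp_rot: [3.123, 0.345, 0.001]
contact_force: [-2.3, 1.2, 5.9]
opening: 27.9
finger_force: 78.1
```

```bash
python3 - <<'E'
from h import *
s=status.sense();print(s['opening'],s['finger_force'],s['contact_force'])
c,q=np.cos(np.radians(TH)),np.sin(np.radians(TH));d=s['tcp_pos'][:2]-B;print("bed xy",d@[c,q],d@[-q,c])
p=s['tcp_pos'];plan((p[0]-40*c,p[1]-40*q,p[2],12.6))
E
```

```text
27.863528542025794 78.12126360833645 [-2.32698261  1.16320767  5.93183622]
bed xy 37.14487297633529 1.2149886646646646
t 13.825 [580.5  -4.1  85.6] yaw 12.6 tilt 0.02
[-0.1, -0.0, -0.0] [0.0001, -0.0004, 0.0001]
```

The opening of 27.9 mm is a little over the 26 mm grip, so the pads may be catching the cap. I'll regrasp about 3.5 mm lower.

Request:
send_rows([
  [[0, 0, 0], [0, 0, 0], 0],
  [[0, 0, 0], [0, 0, 0], 0],
  [[0, 0, 0.009], [0, 0, 0], 0],
  [[0, 0, 0.009], [0, 0, 0], 1],
  [[0, 0, 0.009], [0, 0, 0], 1],
  [[0, 0, 0.009], [0, 0, 0], 1],
  [[0, 0, 0.009], [0, 0, 0], 1],
  [[0, 0, 0.009], [0, 0, 0], 1],
  [[0, 0, 0.009], [0, 0, 0], 1],
], force=80)

```text
time_s: 14.95
tcp_pos: [579.9, -4.2, 81.0]
tcp_rot: [-3.122, -0.345, 0.001]
contact_force: [-0.9, 1.3, -4.2]
opening: 26.2
finger_force: 78.5
```

```bash
cat > jx.py <<'E'
from prof import *
c,q=np.cos(np.radians(TH)),np.sin(np.radians(TH));v=[];xs=np.arange(-170,250,.5);L=[]
for i in range(4):
    im=img("scene");s=status.sense();d=s['tcp_pos'][:2]-B;v.append([d@[c,q],d@[-q,c],s['tcp_pos'][2]])
print("bed xy z",np.mean(v,0).round(2),np.std(v,0).round(2),s['contact_force'].round(1),s['opening'],s["time_s"])
E
python3 - <<'E'
from jx import *
for n in("scene","top"):
  im=img(n)
  for y0 in(-35,-15,0,20,40):
    p=prof(im,n,xs,np.arange(y0-6,y0+6.1,1)).mean(0)
    print(n,y0,"line",np.round(line(p,xs,-27,-15),2),"front",np.round(edge(p,xs,-155,-125),2),"jaw",np.round(edge(p,xs,5,35),2))
E
```

```text
bed xy z [36.55  1.25 81.01] [0.01 0.02 0.01] [-2.1  1.  -4.6] 26.08008370018963 15.15
scene -35 line [-23.59   1.9 ] front [-153.7   -0.2] jaw [6.67 0.8 ]
scene -15 line [-21.48   0.42] front [-141.58   -0.79] jaw [12.77  0.62]
scene 0 line [-20.3    0.74] front [-143.19   -0.59] jaw [30.77  2.01]
scene 20 line [-18.49   0.3 ] front [-143.62   -0.76] jaw [11.33  0.8 ]
scene 40 line [-23.48   2.1 ] front [-126.43   -0.66] jaw [8.07 1.7 ]
top -35 line [-20.3   0.2] front [-141.13    3.85] jaw [21.85 -0.09]
top -15 line [-21.63   0.24] front [-149.75    3.13] jaw [20.94 -0.15]
top 0 line [-20.4    0.51] front [-153.82    1.75] jaw [18.75  0.08]
top 20 line [-20.59   0.77] front [-1.5235e+02  1.2000e-01] jaw [27.65  0.15]
top 40 line [-20.99   6.87] front [-140.61    5.31] jaw [ 8.79 -0.16]
```

Request:
send_rows([
  [[-0.01, 0, 0], [0, 0, 0], 1],
  [[-0.02, 0, 0], [0, 0, 0], 1],
  [[-0.03, 0, 0], [0, 0, 0], 1],
  [[-0.04, 0, 0], [0, 0, 0], 1],
  [[-0.05, 0, 0], [0, 0, 0], 1],
  [[-0.06, 0, 0], [0, 0, 0], 1],
  [[-0.07, 0, 0], [0, 0, 0], 1],
  [[-0.08, 0, 0], [0, 0, 0], 1],
  [[-0.09, 0, 0], [0, 0, 0], 1],
  [[-0.09, 0, 0], [0, 0, 0], 1],
])

```text
time_s: 16.5
tcp_pos: [547.3, -11.6, 81.1]
tcp_rot: [-3.121, -0.345, -0.008]
contact_force: [7.7, 2.6, -16.9]
opening: 26.6
finger_force: 79.5
```

```bash
python3 - <<'E'
from jx import *
for n,z,lo,hi in(("top",30,-45,15),("scene",58,5,45),("scene",30,-45,10)):
  im=img(n)
  for y0 in(-50,-35,35,50):
    p=prof(im,n,xs,np.arange(y0-4,y0+4.1,1),z).mean(0); m=(xs>=lo)&(xs<=hi)
    print(n,z,y0,"edge",np.round(edge(p,xs,lo,hi),2),p[m][::4].round().astype(int).tolist())
o=cams.camera("top")[170:290,240:400,::-1]
b=cams.camera("scene")[220:340,260:420,::-1]
cv2.imwrite("pics/p9.png",cv2.convertScaleAbs(np.hstack([cv2.resize(i,(400,300),interpolation=cv2.INTER_CUBIC) for i in (o,b)]),alpha=1.6))
E
```

```text
bed xy z [ 3.27  1.18 81.12] [0.05 0.01 0.01] [  8.1   4.2 -16.7] 26.00668989901361 16.7
top 30 -50 edge [-29.95  -0.17] [83, 83, 83, 83, 83, 83, 83, 83, 82, 82, 83, 83, 83, 82, 82, 82, 82, 82, 82, 82, 82, 81, 81, 81, 82, 82, 81, 81, 81, 81, 81]
top 30 -35 edge [-31.62   0.16] [86, 86, 86, 86, 86, 85, 85, 86, 86, 86, 86, 86, 85, 85, 85, 86, 85, 86, 86, 86, 85, 85, 85, 85, 85, 85, 84, 85, 85, 85, 85]
top 30 35 edge [-29.58   0.13] [69, 69, 69, 69, 69, 70, 70, 70, 70, 71, 71, 71, 71, 71, 71, 71, 72, 72, 72, 72, 72, 72, 72, 72, 73, 73, 73, 73, 73, 73, 74]
top 30 50 edge [-24.13  -1.93] [112, 108, 104, 101, 99, 95, 93, 93, 92, 91, 86, 78, 75, 77, 72, 65, 58, 57, 55, 55, 55, 57, 58, 59, 60, 62, 62, 61, 63, 69, 74]
scene 58 -50 edge [24.47  1.53] [40, 41, 40, 41, 43, 44, 44, 44, 43, 47, 53, 59, 62, 64, 66, 68, 71, 71, 72, 72, 72]
scene 58 -35 edge [33.33  3.6 ] [38, 39, 40, 41, 42, 44, 44, 43, 40, 38, 37, 37, 39, 47, 61, 76, 84, 86, 86, 86, 87]
scene 58 35 edge [43.71  4.07] [37, 37, 37, 38, 38, 39, 40, 40, 39, 38, 39, 39, 40, 47, 57, 68, 72, 75, 79, 88, 102]
scene 58 50 edge [37.94  3.96] [44, 40, 39, 39, 40, 40, 40, 40, 42, 45, 51, 53, 55, 56, 58, 64, 75, 92, 102, 107, 107]
scene 30 -50 edge [-36.     1.64] [24, 25, 26, 29, 34, 41, 47, 48, 44, 42, 40, 39, 40, 39, 39, 40, 41, 41, 41, 41, 41, 42, 44, 46, 45, 44, 43, 47]
scene 30 -35 edge [-29.01   0.72] [25, 26, 26, 27, 26, 26, 25, 27, 30, 33, 35, 36, 37, 37, 37, 38, 38, 38, 38, 38, 39, 41, 43, 45, 44, 42, 40, 38]
scene 30 35 edge [-28.46   1.69] [30, 28, 28, 28, 27, 27, 28, 32, 38, 45, 50, 53, 54, 52, 47, 41, 38, 37, 38, 38, 38, 37, 39, 39, 39, 39, 38, 38]
scene 30 50 edge [-35.86   2.79] [28, 28, 29, 35, 42, 54, 63, 68, 61, 57, 55, 56, 56, 56, 56, 54, 51, 46, 42, 39, 38, 39, 39, 40, 40, 40, 42, 46]
```

View pics/p9.png

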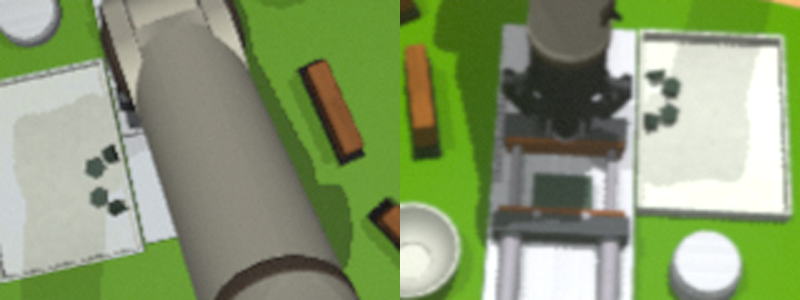

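The jaw is out about 33 mm by the TCP. The blank stays standing and the chips are in the tray. I'll check for slip by comparing the wooden facing's position shut and now, in the scene camera.

```bash
cat > brown.py <<'E'
from jx import *
def brown(a,y0):
    a=a.astype(float);r=a[:,:,2]-a[:,:,0]
    p=prof(r,"scene",xs,np.arange(y0-4,y0+4.1,1),58).mean(0);m=(xs>-10)&(xs<75);k=np.clip(p[m]-8,0,None);return round((xs[m]*k).sum()/k.sum(),2),k.max().round()
a0=cv2.imread("pics/scene0.png");a1=cams.camera("scene")[:,:,::-1]
for y0 in(-58,-30,30,58):print(y0,brown(a0,y0),brown(a1,y0))
E
python3 brown.py
```

```text
bed xy z [ 3.33  1.2  81.12] [0.01 0.02 0.01] [  7.7   3.  -16.2] 26.090271169083127 17.15
-58 (np.float64(51.47), np.float64(37.0)) (np.float64(20.27), np.float64(19.0))
-30 (np.float64(51.13), np.float64(42.0)) (np.float64(21.69), np.float64(23.0))
30 (np.float64(50.8), np.float64(40.0)) (np.float64(22.69), np.float64(13.0))
58 (np.float64(51.07), np.float64(34.0)) (np.float64(18.69), np.float64(18.0))
```

```bash
cat > brown.py <<'E'
from jx import *
def brown(a,y0):
    a=a.astype(float);p=[prof(a[:,:,k],"scene",xs,np.arange(y0-3,y0+3.1,1),58).mean(0) for k in(0,1,2)]
    r=(p[2]-p[0])/(p[2]+p[0]+5);m=(xs>-20)&(xs<85);q=r[m];h=q.max()/2;i=np.where(q>h)[0];i0=np.argmax(q)
    l=i0
    while l>0 and q[l-1]>h:l-=1
    u=i0
    while u<len(q)-1 and q[u+1]>h:u+=1
    x=xs[m];return np.round([x[l]-.5*(q[l]-h)/(q[l]-q[l-1]),x[u]+.5*(q[u]-h)/(q[u]-q[u+1]),q.max()],2)
a0=cv2.imread("pics/scene0.png");a1=np.mean([cams.camera("scene")[:,:,::-1] for i in range(3)],0)
for y0 in(-60,-54,-35,-28,28,35,54,60):A,C=brown(a0,y0),brown(a1,y0);print(y0,A,C,(A-C)[:2].round(1))
E
python3 brown.py
```

```text
bed xy z [ 3.33  1.18 81.11] [0.01 0.01 0.01] [  6.7   3.4 -16.7] 25.829766230029733 17.4
-60 [46.98 56.23  0.26] [13.87 26.22  0.24] [33.1 30. ]
-54 [46.96 55.77  0.41] [13.69 24.42  0.38] [33.3 31.4]
-35 [46.75 61.51  0.38] [13.67 30.56  0.37] [33.1 31. ]
-28 [46.58 55.38  0.37] [13.3  30.46  0.35] [33.3 24.9]
28 [46.56 54.9   0.35] [13.51 31.12  0.26] [33.1 23.8]
35 [46.76 57.5   0.35] [13.23 30.9   0.26] [33.5 26.6]
54 [46.89 55.27  0.36] [13.92 23.39  0.28] [33.  31.9]
60 [46.85 55.7   0.26] [13.42 23.5   0.21] [33.4 32.2]
```

Both agree on 33.2 mm, so nothing slipped. I'll refine the line's position from the earlier chip-free pictures.

```bash
python3 - <<'E'
from prof import *
xs=np.arange(-170,250,.5)
for f,n,u0,v0,s,off in(("p7","top",200,150,2,0),("p7","scene",260,200,2,400),("p6","top",200,150,2,0),("p6","scene",260,200,2,400),("p8","scene",260,220,4,0)):
    im=cv2.imread(f"pics/{f}.png",0).astype(float)
    for y0 in(-50,-40,-25,-10,10,25,40,50):
        G=np.array([[[*bed(x,y),30] for x in xs] for y in np.arange(y0-4,y0+4.1,1)]);p=px(n,G.reshape(-1,3))
        P=map_coordinates(im,[(p[:,1]-v0+.5)*s-.5,(p[:,0]-u0+.5)*s-.5+off],order=1).reshape(9,-1).mean(0)
        l=line(P,xs,-28,-14)
        if l[1]>12: print(f,n,y0,np.round(l,2),np.round(edge(P,xs,-155,-125),1),np.round(edge(P,xs,10,30),2)if n=="top" else np.round(edge(P,xs,205,235),2))
E
```

```text
p7 top -50 [-20.86  51.4 ] [-140.7    9.6] [16.5  -8.55]
p7 top -40 [-20.85  51.54] [-140.7    7.8] [ 19.33 -10.34]
p7 top -25 [-20.62  47.03] [-140.8    8.1] [ 19.03 -12.52]
p7 top -10 [-20.66  46.82] [-140.6    7.7] [ 19.23 -13.29]
p7 top 10 [-21.01  48.3 ] [-140.5    7.5] [ 19.48 -13.97]
p7 top 25 [-21.08  43.28] [-141.    8.] [ 19.03 -12.61]
p7 top 40 [-21.    53.56] [-140.9    8.5] [ 18.94 -11.77]
p7 top 50 [-21.34  40.87] [-140.9    7.5] [16.05 -8.17]
p7 scene -50 [-22.6   45.15] [-142.5    6.6] [209.88 -16.38]
p7 scene -40 [-22.07  50.11] [-141.5    6.6] [209.2  -24.05]
p7 scene -25 [-21.77  55.02] [-141.5    7.1] [208.25 -45.69]
p7 scene -10 [-22.4   22.56] [-142.5    5.9] [207.48 -46.33]
p7 scene 10 [-22.88  14.3 ] [-142.1    4.6] [206.52 -45.96]
p7 scene 25 [-22.23  42.95] [-141.9    5.6] [205.95 -46.4 ]
p7 scene 40 [-22.04  47.87] [-141.9    6.4] [205.59 -28.17]
p7 scene 50 [-22.42  48.6 ] [-142.5    6.6] [205.4   -9.94]
p6 top -50 [-20.84  55.72] [-140.7    6.9] [16.51 -8.48]
p6 top -40 [-21.04  52.87] [-140.8    5.7] [ 19.35 -10.42]
p6 top -25 [-20.85  48.28] [-140.9    
[... 513 characters left out ...]
.28] [-142.4    4.4] [207.48 -45.86]
p6 scene 25 [-22.35  24.57] [-151.9    1.8] [205.95 -45.84]
p6 scene 40 [-22.24  27.64] [-141.9    6.5] [205.59 -27.85]
p6 scene 50 [-22.21  30.78] [-153.7   -4.4] [205.39  -9.47]
p8 scene -50 [-22.75  33.96] [-127.3   -3.1] [219.3  -11.71]
p8 scene -40 [-22.31  31.11] [-153.3   -2.6] [218.3  -13.83]
p8 scene -25 [-22.23  30.61] [-142.6   -3.3] [217.53 -13.15]
p8 scene -10 [-21.86  25.75] [-139.4   -4.1] [218.42 -12.59]
p8 scene 10 [-22.63  19.11] [-138.7   -3.2] [217.94 -14.39]
p8 scene 25 [-22.25  54.55] [-144.3   -2.8] [217.51 -13.2 ]
p8 scene 40 [-22.15  61.18] [-153.5   -1.5] [218.79 -10.96]
p8 scene 50 [-22.23  59.58] [-142.5    8.5] [219.05 -11.36]
```

The line is 40.0 mm in front of the shut edge in both cameras, so the target TCP bed x is about -3.5. That leaves 6.8 mm to go.

Request:
send_rows([
  [[-0.005, 0, 0.001], [0, 0, 0], 1],
  [[-0.01, 0, 0.002], [0, 0, 0], 1],
  [[-0.015, 0, 0.002], [0, 0, 0], 1],
  [[-0.0175, 0, 0.002], [0, 0, 0], 1],
  [[-0.0175, 0, 0.002], [0, 0, 0], 1],
  [[-0.0175, 0, 0.002], [0, 0, 0], 1],
])

```text
time_s: 18.3
tcp_pos: [542.1, -12.7, 81.1]
tcp_rot: [-3.121, -0.345, -0.012]
contact_force: [9.0, 3.8, -14.2]
opening: 26.5
finger_force: 79.5
```

```bash
python3 brown.py
```

```text
bed xy z [-2.24  1.17 81.09] [0.02 0.01 0.02] [  8.7   2.9 -14.7] 26.272487452266994 18.5
-60 [46.98 56.23  0.26] [ 7.83 21.03  0.23] [39.2 35.2]
-54 [46.96 55.77  0.41] [ 7.9  18.49  0.38] [39.1 37.3]
-35 [46.75 61.51  0.38] [ 7.93 25.21  0.36] [38.8 36.3]
-28 [46.58 55.38  0.37] [ 7.41 24.56  0.36] [39.2 30.8]
28 [46.56 54.9   0.35] [ 7.53 25.42  0.27] [39.  29.5]
35 [46.76 57.5   0.35] [ 7.82 25.34  0.27] [38.9 32.2]
54 [46.89 55.27  0.36] [ 7.65 18.03  0.29] [39.2 37.2]
60 [46.85 55.7   0.26] [ 7.65 17.98  0.24] [39.2 37.7]
```

Request:
send_rows([
  [[-0.0035, 0, 0], [0, 0, 0], 1],
  [[-0.0035, 0, 0], [0, 0, 0], 1],
  [[-0.0035, 0, 0], [0, 0, 0], 1],
  [[-0.0035, 0, 0], [0, 0, 0], 1],
  [[-0.0035, 0, 0], [0, 0, 0], 1],
  [[-0.0035, 0, 0], [0, 0, 0], 1],
])

```text
time_s: 19.4
tcp_pos: [540.8, -13.0, 81.1]
tcp_rot: [-3.121, -0.345, -0.012]
contact_force: [9.0, 3.5, -14.7]
opening: 25.9
finger_force: 79.5
```

```bash
python3 brown.py; python3 - <<'E'
from h import *
o=cams.camera("top")[150:300,240:440,::-1]
b=cams.camera("scene")[220:370,230:430,::-1]
cv2.imwrite("pics/p10.png",cv2.convertScaleAbs(np.hstack([cv2.resize(i,(400,300),interpolation=cv2.INTER_CUBIC) for i in (o,b)]),alpha=1.6))
E
```

```text
bed xy z [-3.57  1.16 81.08] [0.02 0.02 0.01] [  9.1   3.3 -13.9] 26.15410371956873 19.6
-60 [46.98 56.23  0.26] [ 6.37 19.83  0.23] [40.6 36.4]
-54 [46.96 55.77  0.41] [ 6.4  16.81  0.37] [40.6 39. ]
-35 [46.75 61.51  0.38] [ 6.75 23.26  0.36] [40.  38.2]
-28 [46.58 55.38  0.37] [ 6.76 23.47  0.35] [39.8 31.9]
28 [46.56 54.9   0.35] [ 6.73 24.09  0.29] [39.8 30.8]
35 [46.76 57.5   0.35] [ 6.69 24.3   0.27] [40.1 33.2]
54 [46.89 55.27  0.36] [ 6.28 16.79  0.29] [40.6 38.5]
60 [46.85 55.7   0.26] [ 6.52 16.44  0.24] [40.3 39.3]
```

View pics/p10.png

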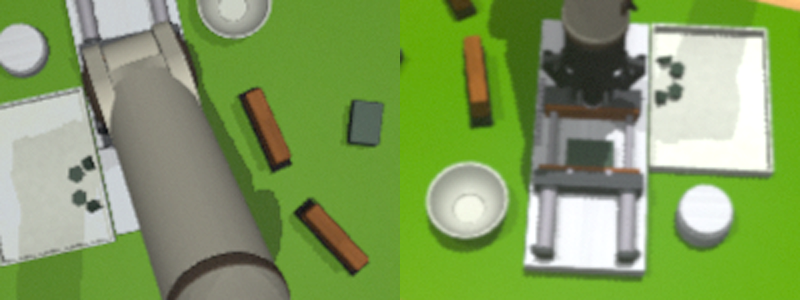

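The jaw is 40.1 mm out, which puts its front edge at the line, and it is held firmly. The blank stands at (590,153), the four chips are in the tray, the scraper is upright at (265,130), and the bystanders are where they were. Handing in.

```bash
python3 -c "
from workcell import ctrl
print(ctrl.close_job())"
```

```text
the job is handed in; nothing more can be done
None
```

I handed the job in with all four chips swept into the tray, the scraper standing upright clear of clamp and tray, and the jaw held 40.1 mm out (line measured at 40.0 mm) against its springs, with the blank still standing and nothing else visibly moved.

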